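# Clear the sugar shaker and draw out the telescopic bench brush

## Task

Get the long bench brush ready for sweeping. First move the sugar shaker out of the handle's way: set it down upright, without dropping it or tipping it, wholly on the round green pad on the tray. Then squeeze the red button in the side of the brush's blue handle, draw the handle straight out past its first stop to its second and last stop, and finish while holding it there, the handle still in the grip with the button squeezed; leave the jar and the buns where they are.

Things in the scene. Friction and masses are not known exactly. Their poses are not given: they have to be found in the camera images.
- brush: Telescopic bench brush, level in a fixed black bracket. Origin on the table straight below the middle of the handle when fully in. +x runs along the pole from handle to brush head: the handle draws out along -x. Pole axis 90 mm above the table. Black collar 36 mm across from x = +58 mm, then outer tube and clamps (top 110 mm above the table), 110 mm wide head at x = +240 to +275 mm.
- handle: Blue bar of the brush, 100 mm long (x), 28 wide (y), 30 high (z), black end plate 34 x 36 mm with outer face at x = -55 mm. Origin at the bar's middle, 90 mm above the table; axes parallel to the brush's; slides only along the pole. The button is at the origin's x: pinching the bar's middle across its width from above squeezes it; over 25 mm along from there does not.
- button_face (a point): Middle of the outer face of the red button, on the handle's +y side: 36 mm long (x), 18 mm high. Unpressed it stands out 6 mm from the side of the bar (20 mm from the handle's centre plane).
- button (a joint): How far the red button is pressed, m: 0 out, 0.006 flush with the bar's side. Spring: 2.5 N to start, 4 N flush; springs out when let go. The handle unlocks when it is pressed more than 0.0035: keep it squeezed while drawing. Let go between stops, the button stays part in, the handle may slip back, and it locks at the next stop it meets.
- extension (a joint): How far the handle is drawn out, m: 0 fully in (start, locked), 0.060 first stop, 0.120 second stop, the hard end of travel; locked at a stop it has about 2 mm of play. With the button squeezed the handle slides freely past the first stop, against a light drag and a return spring (about 3 to 6 N in all).
- shaker: Sugar shaker, aluminium cylinder 52 mm across and 95 mm high with a domed brass lid 55 mm across with small holes; 115 mm high in all, about 0.15 to 0.3 kg. Loose, stands upright on the table in front of the handle's end plate, in the handle's path. Origin: centre of its underside, z up along its axis.
- tray: Low aluminium tray, 230 (x) x 150 (y) mm, fixed; floor 6 mm above the table, rim 14 mm high. Origin: centre of its underside. It stands on the left or the right. A short jar stands on its +x half.
- pad (a point): Centre of the upper face of the round green pad, 100 mm across, on the tray at x = -55 mm in the tray's frame; the face is 9 mm above the table.
- jar: Short closed jar, 52 mm across, 65 mm high, loose, standing on the tray's other half, about 115 mm from the pad's centre; leave it alone. Origin: centre of its underside.
- bun0: Bun, 78 mm across, 43 mm high, loose on the wire cooling rack (rack 220 x 140 mm, top 38 mm above the table) on the side opposite the tray; leave it alone. Origin: centre of its underside.
- bun1: Second bun on the rack, the same.
Not all that is in view belongs to the job. Leave any purple or turquoise look-alike of the shaker alone.

How it is judged:
By the outcome, as a careful person would: the job done as asked, in the order asked, and still so for the second after the job is handed in, while the arm keeps its last pose, push and grip.
It also fails if it takes over 51 s, if anything falls off the work surface, if the arm or the gripper's body presses on something with over 40 N, if the wrist force passes 120 N, or if a joint passes its speed limit or range.

## Robot

A 6-joint arm with a two-finger parallel gripper is mounted at the origin on the work surface. World frame = base frame: x ahead of the robot, y to its left, z up, the work surface at z = 0. Lengths are in m, angles in degrees, forces in N, time in s.
With the tool pointing down it reaches from about 0.375 to 0.9 m from the base axis. Payload 3.1 kg.
Tool frame: the origin (TCP) lies between the finger pads; the fingertips stand 11 mm ahead of it and the grasp point (between the pads) lies 8 mm behind it; z points along the fingers, y is the line along which they close (so a half turn about z gives the same grasp; the last joint's range is limited). The gripper opens to 87 mm and grips with 3 to 60 N. Pads are 19 mm wide; open, the fingers measure 117 mm over their backs; the gripper's body (75 mm by 190 mm) begins 51 mm behind the grasp point.
Start: joints at [-74.227, 30.224, 82.088, -0, 67.689, -10.227], TCP at [0.274, -0.562, 0.212] pointing down, gripper open.
Joint ranges: [-176.69, 176.69], [-43.24, 126.21], [12.49, 139.97], [-82, 262], [0, 151.66], [-163.58, 163.58]. Speed limits (degrees/s): [159.86, 159.86, 180, 180, 180, 180].

## Interface

Orientations are given as a 3x3 rotation matrix whose columns are the frame's x, y, z axes.
In Python, from rig import bot gives the robot as it stands.
- The arm moves only by the tool apply_moves, never from a script. Its argument "steps" is a list that holds one entry, the list of rows, each a list of 7 numbers: the shift along the tool's x, y, z in cm, then the turn, a rotation vector about the tool's x, y, z in degrees, then the gripper command: -1 is shut, 1 is fully open, values between are in proportion. In form: [[[dx, dy, dz, rx, ry, rz, jaw], ...]]. A call has 1 to 20 rows; each row is the pose to reach, as a shift and turn from the pose commanded when the call began, along the tool's axes at that moment; what a row does not reach only later rows make up. A row lasts 1/8 s, in which the tool goes at most 62.5 mm and 10.7 degrees, less where a joint would pass 70% of its speed; a pose out of reach is approached as far as the arm can. A call with a gripper value outside its range is refused whole. The fingers move at their own pace and stop on an object; the grip force is fixed at half the most. Time passes only in rows, so rows that repeat a pose let the fingers close. It gives the time, the measured TCP pose, the force, the opening and the grip force at its end, in the units of the state.
- bot.read_state(): the state, without advancing time (a new reading comes with each control period).
- bot.capture(name): name is "side" or "top" or "wrist"; returns the picture (420x560x3 uint8, blue, green, red); there is no depth.
- bot.camera_model(name): a dict with "intrinsics" (3x3 intrinsics, pixels), "R" (3x3) and "t" (3): a world point X has camera coordinates R X + t. Camera axes: x right, y down, z forward; pixel columns grow to the right and rows downward; lengths in m; the calibration is good to about 2 mm. A picture is of the moment at which its call begins: read the wrist's pose just before it. camera_model takes no time and is no camera call; for the wrist camera it gives the pose at the moment of the call.
- bot.hand_in(): hands the job in; it is judged then, once.
The state is a dict: "time_s": time; "joint_positions": joint angles; "qvel": joint speeds; "tau": joint torques, N m; "position": TCP position; "tcp_rot": TCP orientation; "force": force on the tool from outside, world axes, zero at the start; "moment": the same for the moment, N m; "opening": opening from 0.0 (shut) to 1.0 (fully open); "grasp_force": force on a finger pad.
Only numpy, scipy, OpenCV 4.12 (cv2) and the standard library are available. Lean on these libraries where they do the work, as an engineer would, in place of code of your own. Each camera call takes 0.05 s, during which the arm holds its last target. There are 200 camera calls.

## Working session

There is one attempt and no reset: what is moved stays moved. The work goes in short steps, Python scripts to look and compute and a tool call to move; the robot and the scene stay as the last step left them, time stands still between calls to the robot, and variables do not carry over. Pictures are saved under pics/ and viewed, at most 10 in all, crops included, and the job is handed in when it is done.

Besides the shell and the picture viewer there is one more tool, called after ">>>" as name(argument=value, ...) on one line, values as JSON. apply_moves: Moves the arm, as the interface text tells. Its arguments: {"type":"object","properties":{"steps":{"type":"array","items":{"type":"array","items":{"type":"array","items":{"type":"number"}}}}},"required":["steps"]}

```bash
mkdir -p pics; python3 - <<'E'
from rig import bot
import cv2
for n in("top","side"):
    cv2.imwrite(f"pics/{n}0.png",cv2.resize(bot.capture(n),(800,600)))
s=bot.read_state();print(s["time_s"],s["tcp_rot"],s["position"],s["opening"])
for n in("top","side"):
    m=bot.camera_model(n);print(m)
E
```

```text
0.1 [[ 8.98780569e-01  4.38398475e-01 -5.15735117e-04]
 [ 4.38398648e-01 -8.98778771e-01  1.82930191e-03]
 [ 3.38431395e-04 -1.87023859e-03 -9.99998194e-01]] [ 0.27385151 -0.56107449  0.21147851] 0.9989173720345174
{'intrinsics': array([[415.76945251,   0.        , 281.59221273],
       [  0.        , 415.76945251, 209.62393763],
       [  0.        ,   0.        ,   1.        ]]), 'R': array([[ 0.07516319, -0.99716725,  0.00282179],
       [-0.97627989, -0.07416439, -0.20341393],
       [ 0.20304698,  0.01253439, -0.97908877]]), 't': array([-0.03421061,  0.54823034,  0.7738034 ])}
{'intrinsics': array([[522.54081485,   0.        , 285.01081976],
       [  0.        , 522.54081485, 205.59282382],
       [  0.        ,   0.        ,   1.        ]]), 'R': array([[-0.93000775, -0.36747922, -0.00667849],
       [-0.26554016,  0.68436405, -0.67906868],
       [ 0.25411415, -0.62976573, -0.73404436]]), 't': array([0.50225282, 0.18623091, 1.13426806])}
```

View pics/top0.png

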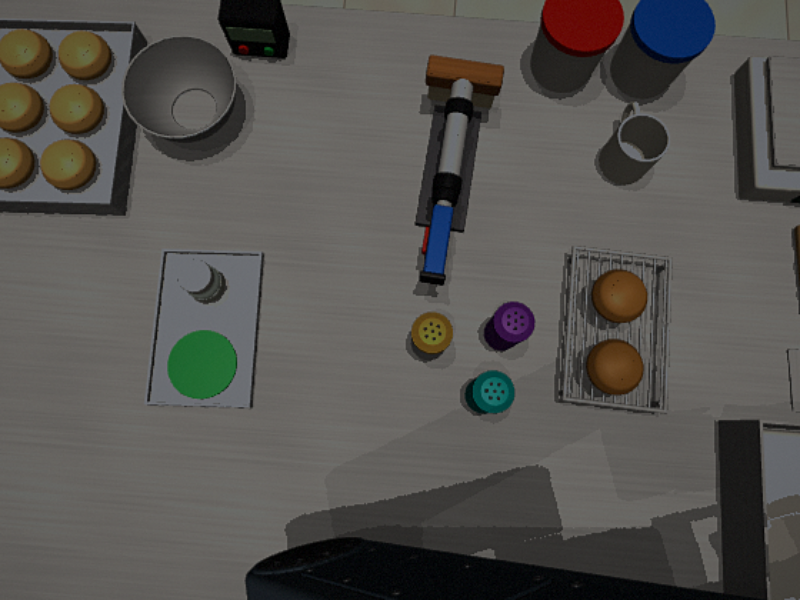

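View pics/side0.png

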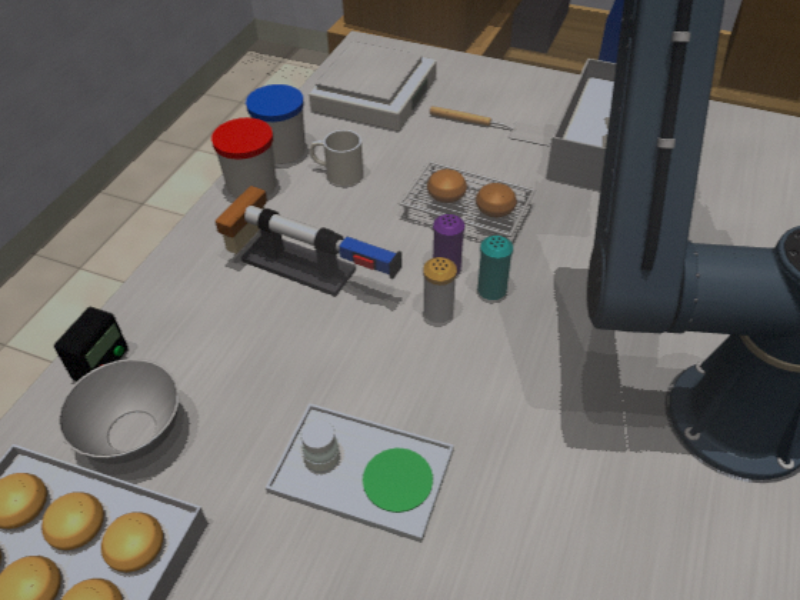

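Top view: brass shaker lid at (432,331), purple look-alike (514,321), teal (493,391), handle top from (441,206) to (433,274), pad (202,364), jar lid (196,276). The tray is on the left. Side view: shaker lid at (440,268), pad (398,480).

```bash
cat > h.py <<'E'
import numpy as np
from rig import bot
def px(name,u,v,z,s=1/1.42857,m=None):
    m=m or bot.camera_model(name)
    d=m["R"].T@np.linalg.solve(m["intrinsics"],[u*s,v*s,1]); c=-m["R"].T@m["t"]
    return c+d*(z-c[2])/d[2]
def rel(p):  # world point -> shift in tool axes, cm
    s=bot.read_state(); return (s["tcp_rot"].T@(np.array(p)-s["position"])*100).round(2)
E
python3 - <<'E'
from h import *
np.set_printoptions(precision=4,suppress=True)
for k,a in dict(shk=("top",432,331,.113),shkS=("side",440,266,.113),pad=("top",202,364,.009),padS=("side",398,480,.009),jar=("top",196,276,.065),purple=("top",514,321,.113),teal=("top",493,391,.113),hin=("top",442,206,.105),plate=("top",432.5,275,.108),head=("top",464,75,.1),collar=("top",448,187,.108),trayA=("top",163,252,.014),trayB=("top",148,405,.014)).items(): print(k,px(*a))
E
```

```text
shk [ 0.4991 -0.0347  0.113 ]
shkS [ 0.4955 -0.0327  0.113 ]
pad [0.4422 0.2893 0.009 ]
padS [0.4386 0.2918 0.009 ]
jar [0.559  0.2962 0.065 ]
purple [ 0.5201 -0.1395  0.113 ]
teal [ 0.4287 -0.1164  0.113 ]
hin [ 0.6726 -0.0374  0.105 ]
plate [ 0.5745 -0.0307  0.108 ]
head [ 0.8752 -0.0569  0.1   ]
collar [ 0.6994 -0.0438  0.108 ]
trayA [0.6032 0.3696 0.014 ]
trayB [0.3785 0.3555 0.014 ]
```

```bash
python3 - <<'E'
from h import *
print(rel([0.490,-.034,.22]))
E
```

```text
[ 42.53 -37.9   -0.77]
```

>>> apply_moves(steps=[[[4,-3.6,-0.8,0,0,3,1],[8.5,-7.6,-0.8,0,0,7,1],[13,-11.6,-0.8,0,0,11,1],[17.5,-15.6,-0.8,0,0,15,1],[22,-19.6,-0.8,0,0,19,1],[26.5,-23.6,-0.8,0,0,23,1],[31,-27.6,-0.8,0,0,27,1],[35.5,-31.6,-0.8,0,0,31,1],[39.5,-35.2,-0.8,0,0,31,1],[42.5,-37.9,-0.8,0,0,31,1],[42.5,-37.9,-0.8,0,0,31,1],[42.5,-37.9,-0.8,0,0,31,1]]])

```text
time_s: 1.6
position: [0.4894, -0.035, 0.2201]
tcp_rot: [[0.996, -0.087, -0.001], [-0.087, -0.996, -0.0], [-0.001, 0.0, -1.0]]
force: [0.2, -0.6, 0.4]
opening: 1.001
grasp_force: 0.0
```

```bash
python3 - <<'E'
from h import *
import cv2
s=bot.read_state();print(s["time_s"],s["tcp_rot"].round(3),s["position"],s["joint_positions"])
m=bot.camera_model("wrist");print(m); import pickle;pickle.dump(m,open("m1.pkl","wb"))
cv2.imwrite("pics/w1.png",cv2.resize(bot.capture("wrist"),(800,600)))
E
```

```text
1.6 [[ 0.996 -0.087 -0.001]
 [-0.087 -0.996 -0.   ]
 [-0.001  0.    -1.   ]] [ 0.48944964 -0.03498034  0.22007933] [-1.71412147e+01  1.93333894e+01  1.00390527e+02 -3.59648488e-02
  6.03189204e+01  7.78445075e+01]
{'intrinsics': array([[353.13867048,   0.        , 275.26834722],
       [  0.        , 353.13867048, 212.02237279],
       [  0.        ,   0.        ,   1.        ]]), 'R': array([[-0.08721394, -0.99618893, -0.00115958],
       [-0.95359724,  0.08314831,  0.28937635],
       [-0.2881771 ,  0.02634342, -0.9572147 ]]), 't': array([0.00816663, 0.43172831, 0.54016686])}
```

View pics/w1.png

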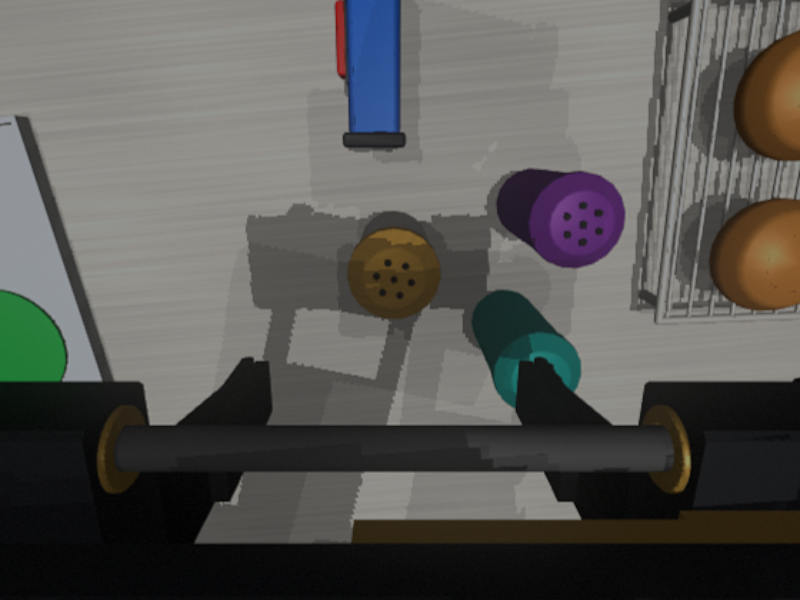

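Wrist view: shaker lid outline centre at (394,274), end plate top outer edge at (374,135..147), bar sides x 348–400 running straight up the picture (axes aligned with the tool), red button at left x≈339, y 0–77.

```bash
python3 - <<'E'
from h import *
import pickle; m=pickle.load(open("m1.pkl","rb")); np.set_printoptions(precision=4,suppress=True)
for k,a in dict(shk=(394,274,.103),shkholes=(394,279,.115),plate0=(374,134,.108),plate1=(374,140,.108),barNear=(374.5,131,.105),barFar=(373.5,0,.105),purple=(577,219,.103),btnEnd=(341,77,.095)).items(): print(k,px("wrist",*a,m=m))
p=px("wrist",394,274,.103,m=m); print(rel([p[0],p[1],.066]))
E
```

```text
shk [ 0.4987 -0.036   0.103 ]
shkholes [ 0.4987 -0.036   0.115 ]
plate0 [ 0.5773 -0.0322  0.108 ]
plate1 [ 0.5743 -0.0319  0.108 ]
barNear [ 0.5789 -0.0325  0.105 ]
barFar [ 0.6411 -0.0381  0.105 ]
purple [ 0.5217 -0.1427  0.103 ]
btnEnd [ 0.6085 -0.0168  0.095 ]
[ 0.94 -0.03 15.41]
```

>>> apply_moves(steps=[[[0.9,0,4,0,0,0,1],[0.9,0,8,0,0,0,1],[0.9,0,12,0,0,0,1],[0.9,0,14.4,0,0,0,1],[0.9,0,15.4,0,0,0,1],[0.9,0,15.4,0,0,0,1],[0.9,0,15.4,0,0,0,-1],[0.9,0,15.4,0,0,0,-1],[0.9,0,15.4,0,0,0,-1],[0.9,0,15.4,0,0,0,-1],[0.9,0,15.4,0,0,0,-1],[0.9,0,15.4,0,0,0,-1]]])

```text
time_s: 3.15
position: [0.4991, -0.0357, 0.0667]
tcp_rot: [[0.996, -0.087, 0.001], [-0.087, -0.996, -0.0], [0.001, 0.0, -1.0]]
force: [-1.2, -0.3, 4.6]
opening: 0.607
grasp_force: 30.0
```

>>> apply_moves(steps=[[[0,0,-1,0,0,0,-1],[0,0,-3,0,0,0,-1],[0,0,-5,0,0,0,-1],[0,0,-6,0,0,0,-1],[-0.3,-1,-6,0,0,0,-1],[-0.8,-3,-6,0,0,0,-1],[-1.6,-6,-6,0,0,0,-1],[-2.5,-9.5,-6,0,0,0,-1],[-3.5,-13,-6,0,0,0,-1],[-4.4,-16.5,-6,0,0,0,-1],[-5.4,-20,-6,0,0,0,-1],[-6.3,-23.5,-6,0,0,0,-1],[-7.3,-27,-6,0,0,0,-1],[-8,-29.5,-6,0,0,0,-1],[-8.4,-31,-6,0,0,0,-1],[-8.6,-32,-6,0,0,0,-1],[-8.6,-32,-6,0,0,0,-1],[-8.6,-32,-6,0,0,0,-1]]])

```text
time_s: 5.4
position: [0.4411, 0.29, 0.1262]
tcp_rot: [[0.996, -0.088, -0.0], [-0.088, -0.996, -0.001], [-0.0, 0.001, -1.0]]
force: [-0.1, -0.6, -3.0]
opening: 0.612
grasp_force: 30.0
```

```bash
python3 - <<'E'
from h import *
import cv2
s=bot.read_state();print(s["time_s"],s["position"],s["opening"],s["force"],s["joint_positions"])
a=bot.capture("top")[150:330,60:300];b=bot.capture("side")[220:400,150:390]
cv2.imwrite("pics/p1.png",cv2.resize(np.hstack([a,b]),(800,300)))
E
```

```text
5.4 [0.44107571 0.29000458 0.12620953] 0.6119887329070335 [-0.07678221 -0.6299855  -3.01405522] [ 2.11967978e+01  2.99492166e+01  1.00720364e+02 -2.31514390e-02
  4.93657930e+01  1.16254701e+02]
```

View pics/p1.png

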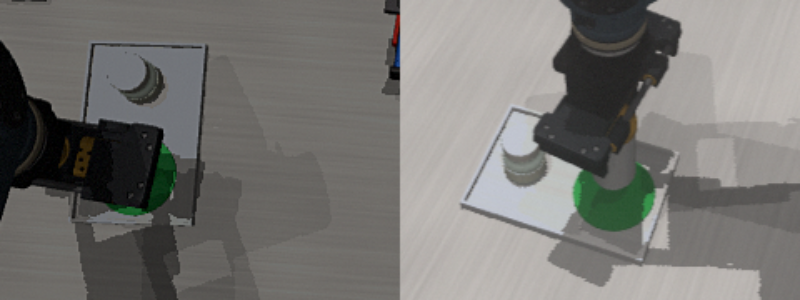

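The shaker hangs over the green pad (pad in side crop centred (614,195), shaker bottom at (617,185)); the jar is clear. Lower it.

>>> apply_moves(steps=[[[0,0,1,0,0,0,-1],[0,0,2.3,0,0,0,-1],[0,0,3.5,0,0,0,-1],[0,0,4.3,0,0,0,-1],[0,0,4.7,0,0,0,-1],[0,0,4.9,0,0,0,-1],[0,0,5,0,0,0,-1],[0,0,5,0,0,0,-1],[0,0,5,0,0,0,-1]]])

```text
time_s: 6.62
position: [0.4412, 0.2908, 0.0766]
tcp_rot: [[0.996, -0.087, 0.001], [-0.087, -0.996, 0.0], [0.001, -0.0, -1.0]]
force: [0.5, -0.0, -2.9]
opening: 0.612
grasp_force: 30.0
```

>>> apply_moves(steps=[[[0,0,0.05,0,0,0,-1],[0,0,0.1,0,0,0,-1],[0,0,0.1,0,0,0,-1]]])

```text
time_s: 7.0
position: [0.4412, 0.2908, 0.0757]
tcp_rot: [[0.996, -0.087, 0.0], [-0.087, -0.996, 0.0], [0.0, -0.0, -1.0]]
force: [-0.1, -0.7, 1.1]
opening: 0.608
grasp_force: 30.0
```

>>> apply_moves(steps=[[[0,0,0,0,0,0,-0.2],[0,0,0,0,0,0,0.5],[0,0,0,0,0,0,1],[0,0,0,0,0,0,1],[0,0,0,0,0,0,1],[0,0,-1,0,0,0,1],[0,0,-4,0,0,0,1],[0,0,-8,0,0,0,1],[0,0,-12,0,0,0,1],[2,3,-14.4,0,0,0,1],[5,7.2,-14.4,0,0,0,1],[8,11.6,-14.4,0,0,0,1],[11,15.9,-14.4,0,0,0,1],[14,20.3,-14.4,0,0,0,1],[17,24.6,-14.4,0,0,0,1],[19.5,28.2,-14.4,0,0,0,1],[21,30.3,-14.4,0,0,0,1],[21.4,31,-14.4,0,0,0,1],[21.4,31,-14.4,0,0,0,1],[21.4,31,-14.4,0,0,0,1]]])

```text
time_s: 9.5
position: [0.6263, -0.0351, 0.2194]
tcp_rot: [[0.996, -0.086, -0.001], [-0.086, -0.996, 0.001], [-0.001, -0.001, -1.0]]
force: [0.1, -0.2, 1.5]
opening: 0.998
grasp_force: 0.0
```

```bash
python3 - <<'E'
from h import *
import cv2,pickle
s=bot.read_state();print(s["time_s"],s["position"],s["tcp_rot"].round(3),s["force"])
m=bot.camera_model("wrist");pickle.dump(m,open("m2.pkl","wb"))
w=bot.capture("wrist")
b=bot.capture("side")[220:400,150:390]
cv2.imwrite("pics/p2.png",np.hstack([cv2.resize(w,(560,420)),cv2.resize(b,(240,180)).repeat(1,0) if 0 else np.vstack([b,np.zeros((240,240,3),np.uint8)])]))
E
```

```text
9.5 [ 0.62629074 -0.0350753   0.21939286] [[ 0.996 -0.086 -0.001]
 [-0.086 -0.996  0.001]
 [-0.001 -0.001 -1.   ]] [ 0.11914533 -0.17461065  1.51904585]
```

View pics/p2.png

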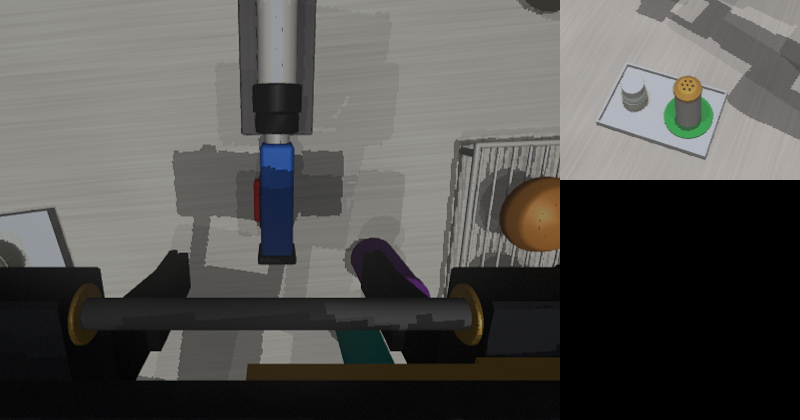

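The shaker stands upright and wholly on the pad; the jar is untouched. In the wrist view the bar top runs from (277,146) to (277,256), the button from y 179 to 222.

```bash
python3 - <<'E'
from h import *
import pickle; m=pickle.load(open("m2.pkl","rb")); np.set_printoptions(precision=4,suppress=True)
P={}
for k,a in dict(far=(277,145,.105),near=(277,252,.105),btnF=(257,179,.095),btnN=(257,222,.095)).items(): P[k]=px("wrist",*a,s=1,m=m);print(k,P[k])
c=(P["far"]+P["near"])/2;print(c,(P["btnF"]+P["btnN"])/2,rel([c[0],c[1],.082]))
E
```

```text
far [ 0.6745 -0.0403  0.105 ]
near [ 0.582  -0.0325  0.105 ]
btnF [ 0.6463 -0.0208  0.095 ]
btnN [ 0.6079 -0.0169  0.095 ]
[ 0.6283 -0.0364  0.105 ] [ 0.6271 -0.0189  0.095 ] [ 0.18  0.1  13.75]
```

>>> apply_moves(steps=[[[0.1,0,4,0,0,0,1],[0.1,0,8,0,0,0,1],[0.1,0,11.5,0,0,0,1],[0.1,0,13.2,0,0,0,1],[0.1,0,13.7,0,0,0,1],[0.1,0,13.7,0,0,0,1],[0.1,0,13.7,0,0,0,-1],[0.1,0,13.7,0,0,0,-1],[0.1,0,13.7,0,0,0,-1],[0.1,0,13.7,0,0,0,-1],[0.1,0,13.7,0,0,0,-1],[0.1,0,13.7,0,0,0,-1],[0.1,0,13.7,0,0,0,-1],[0.1,0,13.7,0,0,0,-1]]])

```text
time_s: 11.35
position: [0.6282, -0.0363, 0.0823]
tcp_rot: [[0.996, -0.087, -0.0], [-0.087, -0.996, 0.001], [-0.0, -0.001, -1.0]]
force: [0.1, 2.6, -0.4]
opening: 0.323
grasp_force: 30.0
```

>>> apply_moves(steps=[[[-0.5,0,0,0,0,0,-1],[-1.5,0,0,0,0,0,-1],[-2.5,0,0,0,0,0,-1],[-3.5,0,0,0,0,0,-1],[-4.5,0,0,0,0,0,-1],[-5.5,0,0,0,0,0,-1],[-6.5,0,0,0,0,0,-1],[-7.5,0,0,0,0,0,-1],[-8.5,0,0,0,0,0,-1],[-9.5,0,0,0,0,0,-1],[-10.5,0,0,0,0,0,-1],[-11,0,0,0,0,0,-1],[-11.5,0,0,0,0,0,-1],[-11.5,0,0,0,0,0,-1]]])

```text
time_s: 13.1
position: [0.5146, -0.0265, 0.0823]
tcp_rot: [[0.996, -0.088, 0.003], [-0.088, -0.996, 0.0], [0.003, -0.0, -1.0]]
force: [4.3, 4.2, -4.3]
opening: 0.319
grasp_force: 30.0
```

>>> apply_moves(steps=[[[-0.2,0,0,0,0,0,-1],[-0.4,0,0,0,0,0,-1],[-0.6,0,0,0,0,0,-1],[-0.7,0,0,0,0,0,-1],[-0.7,0,0,0,0,0,-1],[-0.7,0,0,0,0,0,-1]]])

```text
time_s: 13.85
position: [0.5086, -0.0261, 0.0823]
tcp_rot: [[0.996, -0.088, 0.004], [-0.088, -0.996, 0.0], [0.004, -0.0, -1.0]]
force: [4.5, 5.1, -4.6]
opening: 0.32
grasp_force: 30.0
```

>>> apply_moves(steps=[[[-0.1,0,0,0,0,0,-1],[-0.2,0,0,0,0,0,-1],[-0.2,0,0,0,0,0,-1],[-0.2,0,0,0,0,0,-1]]])

```text
time_s: 14.35
position: [0.5087, -0.0261, 0.0823]
tcp_rot: [[0.996, -0.088, 0.008], [-0.088, -0.996, -0.0], [0.008, -0.0, -1.0]]
force: [8.0, 6.2, -7.7]
opening: 0.319
grasp_force: 30.0
```

```bash
python3 - <<'E'
from h import *
import cv2
a=bot.capture("top")[60:300,180:420];b=bot.capture("side")[110:260,120:380]
cv2.imwrite("pics/p3.png",np.hstack([cv2.resize(a,(360,360)),cv2.resize(b,(440,360))]))
E
```

```text
(no output)
```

View pics/p3.png

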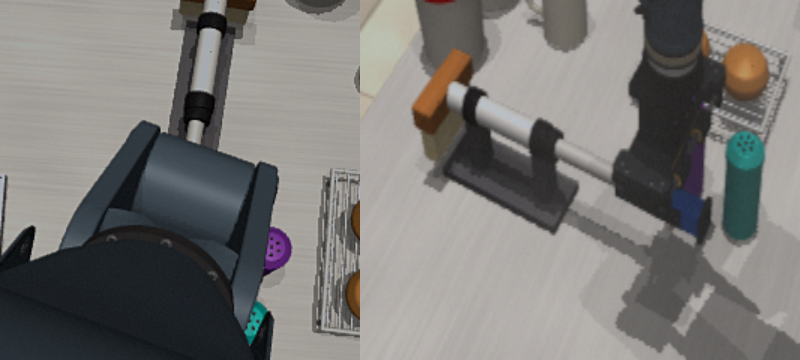

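The inner pole is exposed (side crop from (560,150) to (620,175)) and the bar is in the fingers. The TCP stopped at 120 mm of travel while the force rose from 4.5 to 8 N, which means the handle is at its last stop.

```bash
python3 -c "
from rig import bot
print(bot.hand_in())"
```

```text
the job is handed in; nothing more can be done
None
```

The job is handed in: the shaker stands upright, wholly on the green pad, and the gripper holds the handle with the button squeezed, drawn out 120 mm to its second and last stop.

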